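# Puff the squaring jig clean, then hold a stone offcut in its corner

### The job

Clear grit from the metal squaring jig with the duster bottle bolted down beside it: press the bottle's sprung nozzle cap fully down and let it spring back up. Then bring the tall rectangular stone offcut, standing upright on its 40 x 60 mm base, into the jig's corner with a long side flush against the fence and an end against the stop block, and press it firmly, about 10 N each way, down on the plate and against the fence with one diagonal push. Leave the other things on the bench where they are, and finish while still holding that push: do not let go, because a colleague will clamp the stone.

Things in the scene. Friction and masses are not known exactly. Their poses are not given: they have to be found in the camera images.
- jig: squaring jig, fixed to the bench; a bare aluminium plate 140 mm (x) x 180 mm (y), its top 12 mm above the bench, with two low steel bars on it. Origin: under the centre of the plate, at bench height. Jig axes: +x towards the fence (roughly away from the robot), +y away from the stop block, z up
- fence: the jig's fence: steel bar 20 mm thick along the whole far edge of the plate, part of the jig (same origin and axes as the jig). Its inner face is the plane x = +45 mm of the jig; its top is 18 mm above the plate (30 mm above the bench)
- stop: the jig's stop block: steel bar across the -y end, meeting the fence at a right angle, part of the jig (same origin and axes). Its inner face is the plane y = -60 mm of the jig, from x = -10 to +45 mm; it is as tall as the fence
- plate: the jig's aluminium plate, part of the jig (same origin and axes), top at z = 12 mm of the jig. The offcut seated in the corner has its origin at jig x = 25, y = -30, z = 12 mm, its x axis along the jig's, either way round. Friction between the stone and metal is about 0.5 to 0.7: slide the stone with only a light downward push, lean harder once it touches the bars
- offcut: the workpiece: plain grey sawn stone block, 40 mm (its x) x 60 mm (its y) x 50 mm tall, about 0.25 to 0.42 kg, loose, standing on its 40 x 60 mm face; a half turn makes no difference. Origin: centre of its underside, z up. It stands 32 mm proud of the fence and stop block when seated, so it can be gripped across its 40 mm width above them, or pushed with the closed fingers
- duster: duster bottle, white, 60 mm across, on an 84 mm steel foot bolted to the bench beside the stop-block end of the jig; upright and immovable. Origin: centre of its foot at bench height; its nozzle points to its own +y
- cap_top (a point): centre of the flat top of the nozzle cap (grey disc 36 mm across), 134 mm above the bench when up
- cap (a joint): travel of the nozzle cap, m: 0 up, 0.010 fully down; it springs back. It begins to move at about 3 N and takes about 9 N to bottom out
- puck: bystander: round stone puck, 32 mm across, 25 mm tall. Loose; to be left alone. Origin: in the middle of its underside
- slab: bystander: thin stone slab 35 x 50 x 14 mm. Loose; to be left alone. Origin: in the middle of its underside
- dish: bystander: shallow glass dish, 86 mm across, 16 mm tall. Loose; to be left alone. Origin: in the middle of its underside
- beaker: bystander: glass beaker, 64 mm across, 85 mm tall. Loose; to be left alone. Origin: in the middle of its underside
- reagent: bystander: amber bottle with a screwed black cap, 56 mm across, 130 mm tall, not fixed down. Loose; to be left alone. Origin: in the middle of its underside
- driver: bystander: small screwdriver lying on the bench, 150 mm long. Loose; to be left alone. Origin: about the middle of the tool
- slidebox: bystander: closed wooden slide box 90 x 160 x 32 mm. Loose; to be left alone. Origin: in the middle of its underside

How it is judged:
By the outcome, as a careful person would: the job done as asked, in the order asked, and still so for the second after the job is handed in, while the arm keeps its last pose, push and grip.
It also fails if it takes over 72 s, if anything falls off the work surface, if the arm or the gripper's body presses on something with over 40 N, if the wrist force passes 120 N, or if a joint passes its speed limit or range.

### The arm

A 6-joint arm with a two-finger parallel gripper is mounted at the origin on the work surface. World frame = base frame: x ahead of the robot, y to its left, z up, the work surface at z = 0. Lengths are in m, angles in rad, forces in N, time in s.
With the tool pointing down it reaches from about 0.35 to 1 m from the base axis. Payload 7.1 kg.
Tool frame: the origin (TCP) lies between the finger pads; the fingertips stand 22 mm ahead of it and the grasp point (between the pads) lies 3 mm ahead of it; z points along the fingers, y is the line along which they close (so a half turn about z gives the same grasp; the last joint's range is limited). The gripper opens to 85 mm and grips with 20 to 120 N. Pads are 22 mm wide; open, the fingers measure 114 mm over their backs; the gripper's body (76 mm by 85 mm) begins 54 mm behind the grasp point. The pads swing forward as they close: fully open they stand 13 mm farther back than shut.
Start: joints at [-1.26, 0.423, 1.63, -0, 1.089, -0.019], TCP at [0.202, -0.591, 0.253] pointing down, gripper open.
Joint ranges: [-3, 3], [-0.9, 2.11], [0.09, 2.58], [-1.31, 4.45], [0.11, 2.69], [-2.54, 2.54]. Speed limits (rad/s): [2.39, 2.39, 3.01, 3.14, 3.14, 3.14].

### API

Orientations are given as a rotation vector (axis times angle).
In Python, from rig import manip gives the robot as it stands. The module is installed in compiled form; this text tells all that it offers. Calls block until the motion is done:
- manip.move_to(position, orientation): joint-space move of the TCP to a pose.
- manip.servo_line(position, orientation=None, rate=0.15): straight line of the TCP; orientation=None keeps the orientation; rate is the mean speed in m/s.
- manip.set_joints(angles): joint-space move.
- manip.command_gripper(opening, f_grip=None): finger opening in m; f_grip is the grip in N (None keeps the last); returns when the fingers have stopped.
- manip.hold(seconds).
- manip.solve_ik(position, orientation): joint angles nearest the present ones, or None.
- manip.camera(name): name is "scene" or "top" or "wrist"; returns a dict with "image" (384x512x3 uint8, red, green, blue), "fx", "fy", "cx", "cy" (pixels), "cam_to_world" (4x4, takes a point from camera to world coordinates); the wrist camera has in their place "mount" (4x4, takes a point from camera to tool coordinates, whose origin is the TCP and whose axes are the flange's). Camera axes: x right, y down, z forward; pixel columns grow to the right and rows downward; lengths in m; the calibration is good to about 2 mm. A picture is of the moment at which its call begins: read the wrist's pose just before it. There is no depth.
A pose or a line that the arm cannot do raises manip.IKError and nothing moves.
- manip.sign_off(): hands the job in; it is judged then, once.
Readings, each from a call of its own:
- manip.get_time(): time.
- manip.get_joint_positions(): joint angles.
- manip.get_joint_vel(): joint speeds.
- manip.get_tau(): joint torques, N m.
- manip.get_position(): TCP position.
- manip.get_ee_rot(): TCP orientation.
- manip.get_contact_force(): force on the tool from outside, world axes, zero at the start.
- manip.get_torque(): the same for the moment, N m.
- manip.get_width(): finger opening in m.
- manip.get_grip_force(): force on a finger pad.
Only numpy, scipy, OpenCV 4.12 (cv2) and the standard library are available. Lean on these libraries where they do the work, as an engineer would, in place of code of your own. Each camera call takes 0.05 s, during which the arm holds its last target. There are 200 camera calls.

## Working session

There is one attempt and no reset: what is moved stays moved. The work goes in short steps, each a Python script; the robot and the scene stay as the last script left them, time stands still between calls to the robot, and variables do not carry over. Pictures are saved under pics/ and viewed, at most 10 in all, crops included, and the job is handed in when it is done.

```bash
mkdir -p pics; python3 - <<'E'
from rig import manip
import cv2,numpy as np
for n in("top","scene"):
    c=manip.camera(n); cv2.imwrite(f"pics/{n}0.png",cv2.resize(c["image"][:,:,::-1],(800,600),interpolation=cv2.INTER_CUBIC))
    np.savez(f"{n}.npz",**{k:v for k,v in c.items()})
    print(n,c["fx"],c["fy"],c["cx"],c["cy"],np.round(c["cam_to_world"],3).tolist())
c=manip.camera("wrist");print(np.round(c["mount"],3).tolist(),manip.get_ee_rot(),manip.get_time())
E
```

```text
top 362.9972481156912 362.9972481156912 260.4464365245699 189.5103584092928 [[0.004, -0.996, 0.087, 0.519], [-1.0, -0.005, -0.014, 0.094], [0.015, -0.087, -0.996, 1.091], [0.0, 0.0, 0.0, 1.0]]
scene 434.08238501897176 434.08238501897176 253.3132084086686 191.4765208651884 [[-0.856, 0.283, -0.432, 1.141], [0.516, 0.481, -0.708, 0.996], [0.007, -0.83, -0.558, 0.831], [0.0, 0.0, 0.0, 1.0]]
[[0.0, -0.963, -0.268, 0.068], [1.0, -0.0, 0.001, -0.001], [-0.001, -0.268, 0.963, -0.12], [0.0, 0.0, 0.0, 1.0]] [-3.09779197e+00 -5.15528749e-01  2.31322764e-04] 0.15
```

View pics/top0.png

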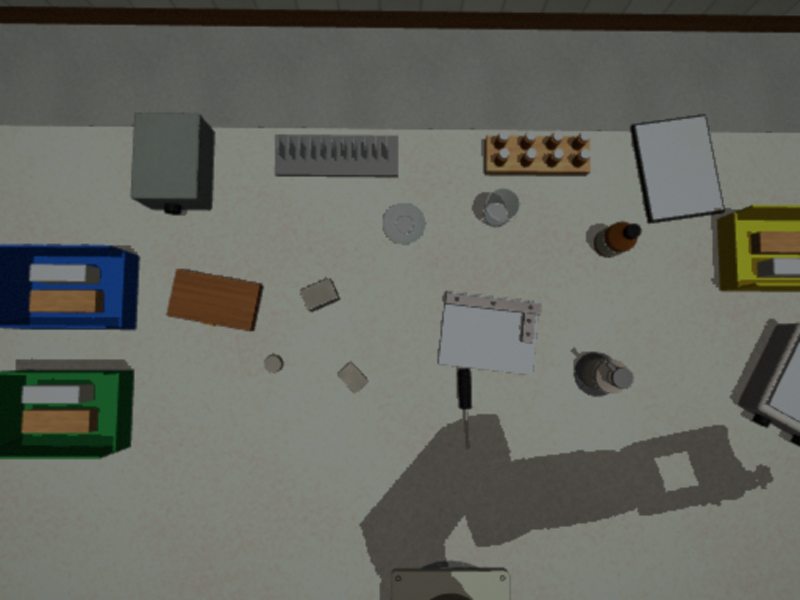

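View pics/scene0.png

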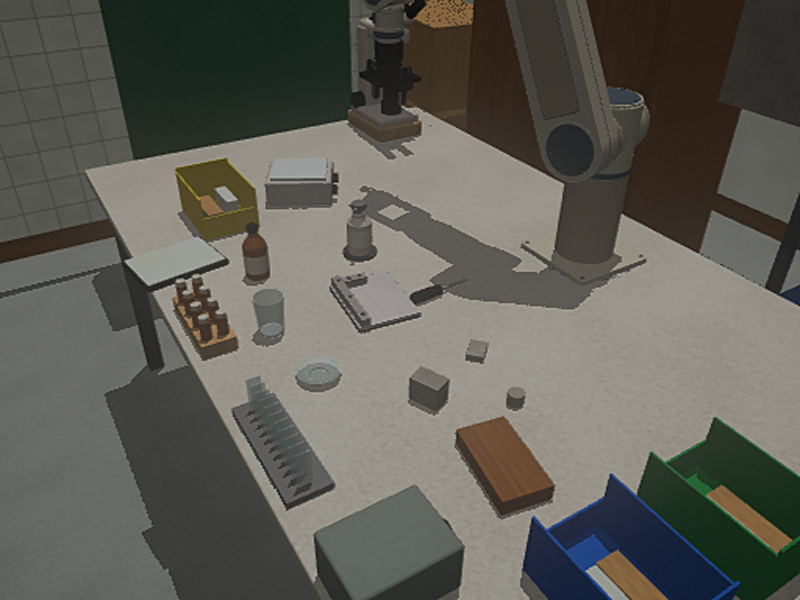

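The top view shows the offcut near (320,294), slab (353,377), puck (274,363), jig plate about (490,335) with the fence at the top and the stop on the right, and the duster cap at about (621,377). The screwdriver is at (465,400), just at the jig's near edge. I'll enlarge crops of the jig and duster, and of the offcut.

```bash
python3 - <<'E'
import cv2,numpy as np
im=np.load("top.npz")["image"][:,:,::-1]
a=im[180:260,275:415]; b=im[170:230,185:245]   # rows, cols
A=cv2.resize(a,None,fx=5.7,fy=5.7,interpolation=cv2.INTER_CUBIC)
A=cv2.convertScaleAbs(A,alpha=1.3)
B=cv2.resize(b,None,fx=10,fy=10,interpolation=cv2.INTER_CUBIC)
cv2.imwrite("pics/a.png",A);cv2.imwrite("pics/b.png",B);print(A.shape,B.shape)
E
```

```text
(456, 798, 3) (600, 600, 3)
```

View pics/a.png

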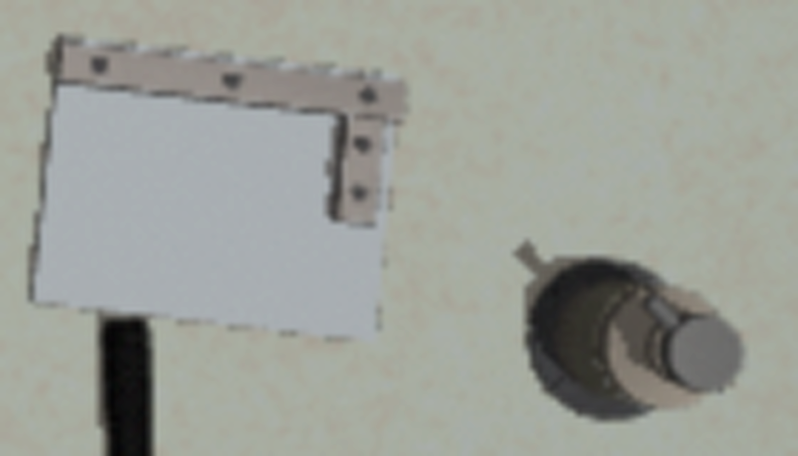

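View pics/b.png

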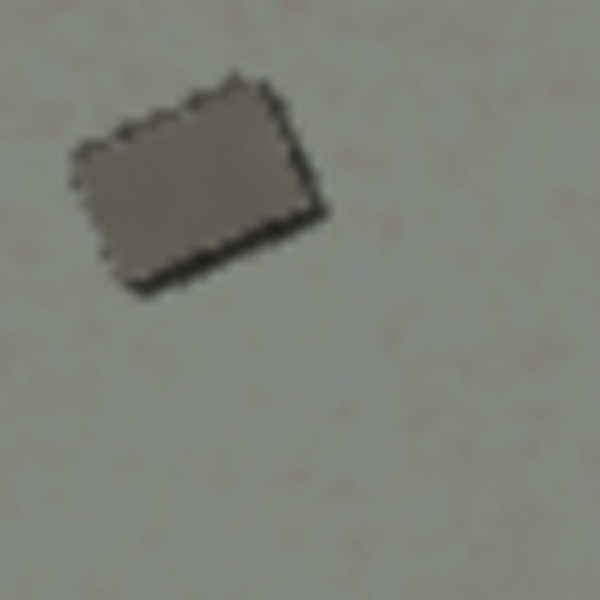

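The jig crop shows the near plate corners at (33,300) and (378,338), the fence's inner edge from (57,84) to (340,115), the stop's inner edge from x≈341 to 333, and the cap disc centred at (705,353). In the offcut crop, the top corners are about (75,155), (262,83), (318,205) and (132,283).

```bash
cat >h.py <<'E'
import numpy as np,cv2
from scipy.spatial.transform import Rotation as R
def ray(c,u,v,z,T=None):
    T=c["cam_to_world"] if T is None else T
    d=T[:3,:3]@np.array([(u-c["cx"])/c["fx"],(v-c["cy"])/c["fy"],1]); o=T[:3,3]
    return o+d*(z-o[2])/d[2]
def down(yaw): # tool z down, tool x at angle yaw in world
    c,s=np.cos(yaw),np.sin(yaw)
    return R.from_matrix(np.array([[c,s,0],[s,-c,0],[0,0,-1]])).as_rotvec()
E
python3 - <<'E'
from h import *
from rig import manip
c=np.load("top.npz")
def P(x,y,z,k,o): return ray(c,(x+.5)/k-.5+o[0],(y+.5)/k-.5+o[1],z)
A=lambda x,y,z:P(x,y,z,5.7,(275,180)); B=lambda x,y,z:P(x,y,z,10,(185,170))
nl,nr=A(33,300,.012),A(378,338,.012); fl,fr=A(57,84,.03),A(340,115,.03); st=A(333,218,.03)
print("near",nl,nr,np.linalg.norm(nl-nr),"fence",fl,fr,np.linalg.norm((fl-fr)[:2]),"stop",st)
for d in(nl-nr,fl-fr): print("yaw +y dir - 90", np.degrees(np.arctan2(d[1],d[0]))-90)
cap=A(705,353,.134); print("cap",cap,"foot",A(600,340,0))
q=np.array([B(*p,.05) for p in((75,155),(262,83),(318,205),(132,283))])
print(q,np.linalg.norm(np.roll(q,-1,0)-q,axis=1),"ctr",q.mean(0))
d=q[0]+q[3]-q[1]-q[2]; print("long axis yaw",np.degrees(np.arctan2(d[1],d[0]))-90)
for x,y in((353,377),(274,363)): print(ray(c,(x+.5)*.64-.5,(y+.5)*.64-.5,.02))
E
```

```text
near [0.48686444 0.01964106 0.012     ] [ 0.46786843 -0.15961578  0.012     ] 0.18026054163301328 fence [0.59793689 0.00842024 0.03      ] [ 0.58264036 -0.13749421  0.03      ] 0.14671404954768727 stop [ 0.52972036 -0.13316182  0.03      ]
yaw +y dir - 90 -6.049110656046324
yaw +y dir - 90 -5.984579961626551
cap [ 0.46731292 -0.28211979  0.134     ] foot [ 0.4666165  -0.27952228  0.        ]
[[0.62188487 0.27629055 0.05      ]
 [0.64301596 0.22296318 0.05      ]
 [0.60781398 0.20634679 0.05      ]
 [0.58510468 0.25925385 0.05      ]] [0.05736141 0.03892664 0.0575749  0.04053433] ctr [0.61445487 0.24121359 0.05      ]
long axis yaw 22.424761758291936
[0.46077877 0.18003126 0.02      ]
[0.48629535 0.32792458 0.02      ]
```

```bash
python3 - <<'E'
from h import *
from rig import manip as m
m.command_gripper(0.0,40)
o=down(np.radians(0)); cap=np.array([.467,-.282])
m.move_to([*cap,.185],o); f0=m.get_contact_force(); print(m.get_time(),m.get_position(),f0)
z=.160
m.servo_line([*cap,z],o,.08)
while z>.130:
    z-=.002; m.servo_line([*cap,z],o,.03); f=m.get_contact_force()-f0
    print(round(z,3),m.get_position()[2].round(4),f.round(1))
    if f[2]>16: break
m.hold(.3);print(m.get_position(),(m.get_contact_force()-f0).round(1))
m.servo_line([*cap,.17],o,.08); print(m.get_time(),m.get_contact_force()-f0)
m.servo_line([*cap,.25],o,.2)
E
```

```text
2.4417 [ 0.4670046  -0.28278165  0.18522646] [ 0.87246111  0.27635462 -0.49274165]
0.158 0.1582 [ 0.1 -0.7 -0.5]
0.156 0.1561 [-1.6  0.1  1.1]
0.154 0.1542 [-1.3  0.4  3.9]
0.152 0.1521 [-0.6  0.9  5.2]
0.15 0.1502 [-1.5  0.1  6.8]
0.148 0.1483 [-1.1  1.2  8.1]
0.146 0.1464 [-1.8  1.   9.1]
0.144 0.1459 [-7.1  3.  23.4]
[ 0.46728965 -0.28217221  0.14589268] [-5.9  2.8 22.6]
5.675 [-1.67119869  0.39767809  0.64391356]
```

The cap bottomed after 10 mm of travel and sprang back. Next I'll take close wrist views of the jig and the offcut.

```bash
cat >>h.py <<'E'
def wrist(m,name):
    p,r=m.get_position(),m.get_ee_rot(); c=m.camera("wrist")
    T=np.eye(4);T[:3,:3]=R.from_rotvec(r).as_matrix();T[:3,3]=p; T=T@c["mount"]
    np.savez(name+".npz",cam_to_world=T,**{k:c[k] for k in("fx","fy","cx","cy","image")})
    cv2.imwrite(f"pics/{name}.png",cv2.resize(c["image"][:,:,::-1],(800,600),interpolation=cv2.INTER_CUBIC))
E
python3 - <<'E'
from h import *
from rig import manip as m
m.move_to([.545,-.05,.26],down(np.radians(84))); m.command_gripper(.085); m.hold(.2); wrist(m,"wj")
m.move_to([.614,.27,.24],down(np.radians(112.4))); m.hold(.3); wrist(m,"wo"); print(m.get_time(),m.get_joint_positions())
E
```

```text
9.8167 [ 3.95395141e-01  5.03356927e-01  1.53175916e+00 -7.69233079e-06
  1.10627264e+00  5.61269580e-03]
```

View pics/wj.png

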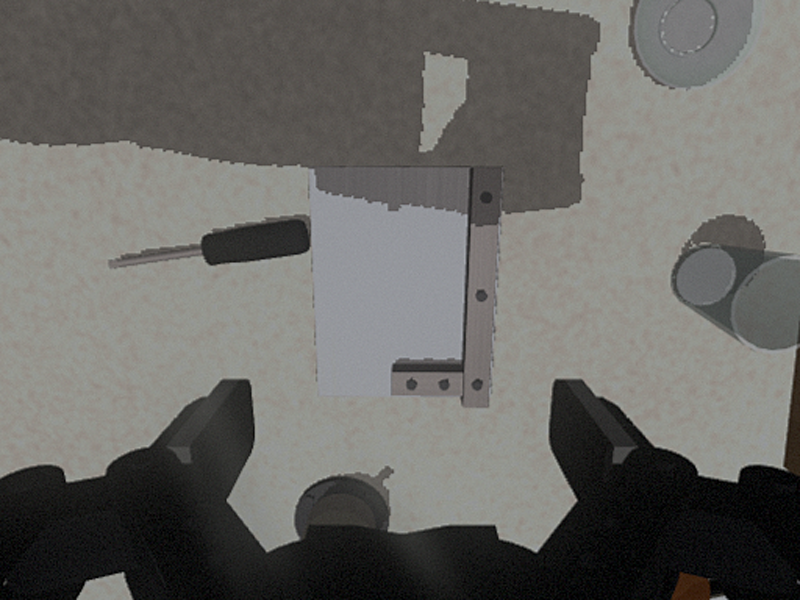

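View pics/wo.png

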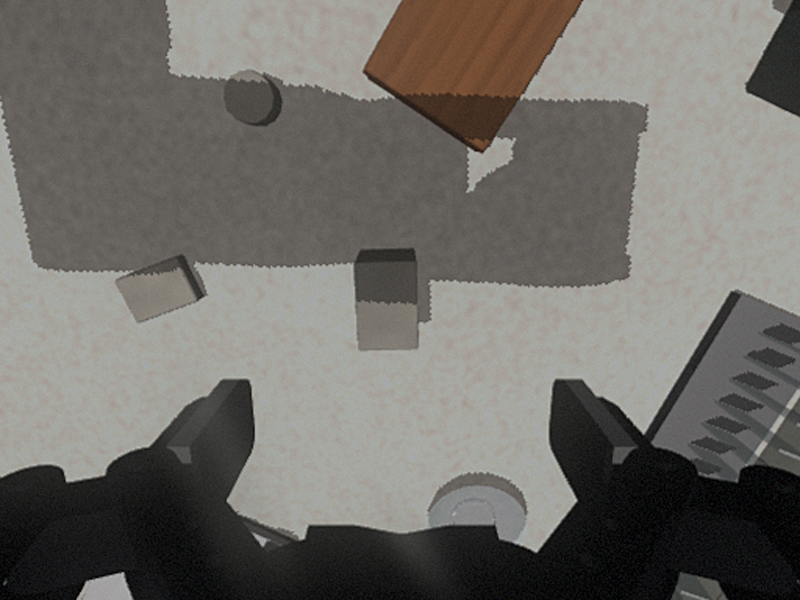

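The jig view shows the plate's near edge from (311,170) to (318,395), the fence foot from (470,170) to (462,360), and the stop's foot at row ≈361 with its top edge at ≈371. In the offcut view, the top-face corners are (355,264), (416,261), (418,348) and (358,350). The space around it is clear.

```bash
python3 - <<'E'
from h import *
cj,co=np.load("wj.npz"),np.load("wo.npz")
P=lambda c,x,y,z:ray(c,(x+.5)*.64-.5,(y+.5)*.64-.5,z)
nl,nr=P(cj,311,170,.012),P(cj,318,395,.012); fl,fr=P(cj,470,170,.012),P(cj,462.5,360,.012)
for d in(nl-nr,fl-fr): print("yaw",np.degrees(np.arctan2(d[1],d[0]))-90,np.linalg.norm(d))
for a in(-6,):
    a=np.radians(a);X=np.array([np.cos(a),np.sin(a)]);Y=np.array([-X[1],X[0]])
    for n,p in dict(nl=nl,nr=nr,fl=fl,fr=fr,ftop=P(cj,471,270,.03),sb=P(cj,430,361,.012),st=P(cj,430,371,.03)).items():
        print(n,p[:2],"jig",((p[:2]-[.547,-.0773])@np.c_[X,Y]).round(4))
q=np.array([P(co,*p,.05) for p in((355,264),(416,261),(418,348),(358,350))])
print(q,np.linalg.norm(np.roll(q,-1,0)-q,axis=1),q.mean(0)); d=q[0]+q[1]-q[2]-q[3];print(np.degrees(np.arctan2(d[1],d[0]))-90)
E
```

```text
yaw -6.936259180160562 0.17536064328334733
yaw -6.223019575010383 0.14509166633925494
nl [0.4876349  0.01920568] jig [-0.0691  0.0898]
nr [ 0.46645746 -0.15487152] jig [-0.072  -0.0856]
fl [0.60014108 0.00739261] jig [0.044  0.0898]
fr [ 0.58441332 -0.1368441 ] jig [ 0.0434 -0.0553]
ftop [ 0.59382041 -0.06109406] jig [0.0449 0.021 ]
sb [ 0.55882   -0.1350056] jig [ 0.0178 -0.0562]
st [ 0.55776843 -0.13560327] jig [ 0.0168 -0.0569]
[[0.58504313 0.26376515 0.05      ]
 [0.61989184 0.28014651 0.05      ]
 [0.64371222 0.22680196 0.05      ]
 [0.60752378 0.21042354 0.05      ]] [0.03850691 0.05842133 0.03972222 0.05788529] [0.61404274 0.24528429 0.05      ]
23.46049847560809
```

```bash
python3 - <<'E'
from h import *
from rig import manip as m
o=down(np.radians(113)); g=[.614,.243]
m.move_to([*g,.12],o); m.servo_line([*g,.043],o,.12)
m.command_gripper(.03,60); print(m.get_width(),m.get_grip_force(),m.get_contact_force(),m.get_position(),m.get_time())
m.servo_line([*g,.15],o,.15); print(m.get_width(),m.get_grip_force(),m.get_contact_force())
o=down(np.radians(84)); a=np.radians(-6.1)
X=np.array([np.cos(a),np.sin(a)]);Y=np.array([-X[1],X[0]])
p=np.array([.547,-.0773])+.011*X-.018*Y
m.move_to([*p,.12],o); m.servo_line([*p,.075],o,.12); m.hold(.2); wrist(m,"wp"); print(m.get_position(),m.get_width(),m.get_contact_force(),m.get_time())
E
```

```text
0.03908006811681674 62.07631587982178 [-0.78123786 -0.44509021  5.60033536] [0.61466523 0.24319818 0.04387385] 11.6583
0.0389934635571053 60.942370891571045 [ 0.11744813 -0.73444336 -4.89669807]
[ 0.55659447 -0.09644096  0.07577245] 0.039136546999949576 [-0.29301436  0.15426195 -4.81774222] 14.6
```

View pics/wp.png

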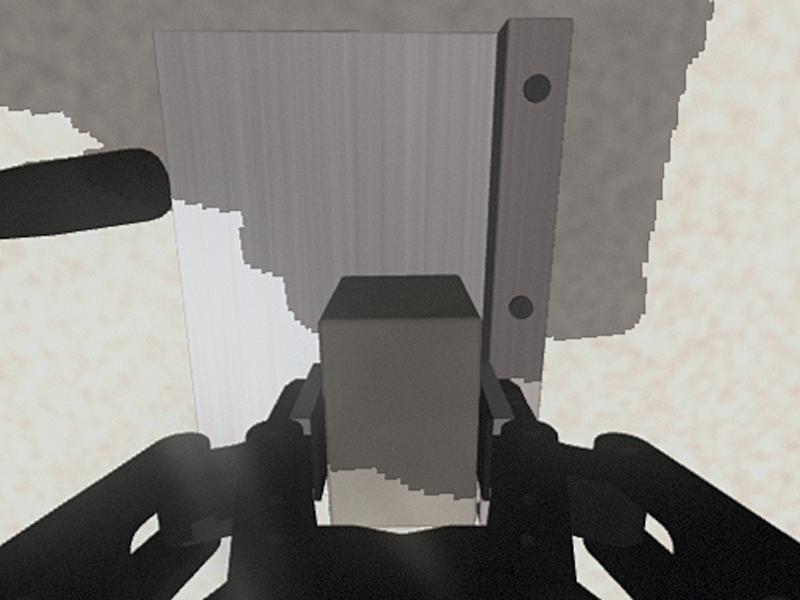

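The stone is held square and centred. The plate's near edge runs (153,30) to (196,400), and the fence foot runs from (498,33) to (484,350). I'll refine the yaw from these edges before setting it down.

```bash
python3 - <<'E'
from h import *
from rig import manip as m
c=np.load("wp.npz")
P=lambda x,y,z:ray(c,(x+.5)*.64-.5,(y+.5)*.64-.5,z)
e=[(P(153,30,.012),P(196,400,.012)),(P(498,33,.012),P(484,350,.012)),(P(507,20,.03),P(491,345,.03)),(P(573,20,.03),P(546,345,.03))]
for A,B in e: d=A-B; print(np.degrees(np.arctan2(d[1],d[0]))-90,A[:2],B[:2])
d=e[0][0]-P(498,33,.012);print("far end edge",np.degrees(np.arctan2(-d[1],-d[0])),np.linalg.norm(d))
r=R.from_rotvec(m.get_ee_rot()).as_matrix();print("tool yaw",np.degrees(np.arctan2(r[1,0],r[0,0])),r[2])
E
```

```text
-6.255661026052806 [0.48654559 0.02200961] [ 0.47187995 -0.11177929]
-5.8205134965545255 [0.60014954 0.00923877] [ 0.58876032 -0.10248813]
-5.884623738527196 [0.59942449 0.00877674] [ 0.58887169 -0.09360928]
-6.0137010199883605 [0.61897395 0.00673509] [ 0.60818803 -0.09565053]
far end edge -6.414004694368807 0.11431951104483018
tool yaw 84.00236501982015 [-1.11216617e-04  1.44133899e-03 -9.99998955e-01]
```

```bash
cat >>h.py <<'E'
a=np.radians(-6.0); X=np.array([np.cos(a),np.sin(a)]); Y=np.array([-X[1],X[0]]); O=np.array([.547,-.0773])
OR=down(np.radians(84))
def jf(m,f0): f=m.get_contact_force()-f0; return np.array([f[:2]@X,f[:2]@Y,f[2]])
def jp(m): p=m.get_position(); return np.array([(p[:2]-O)@X,(p[:2]-O)@Y,p[2]])
def go(m,j,rate=.02): m.servo_line([*(O+j[0]*X+j[1]*Y),j[2]],OR,rate)
E
python3 - <<'E'
from h import *
from rig import manip as m
m.hold(.2); f0=m.get_contact_force(); np.save("f0.npy",f0)
j=np.array([.011,-.018,.062]); go(m,j,.05)
while j[2]>.048:
    j[2]-=.0007; go(m,j); m.hold(.08); f=jf(m,f0)
    if f[2]>3.5: break
print("down",j,jp(m),f.round(1))
def slide(ax,sg,lim,n,st):
    for i in range(n):
        j[ax]+=sg*st; go(m,j); m.hold(.08); f=jf(m,f0)
        if f[2]>6: j[2]+=.0003
        if f[2]<1.5: j[2]-=.0003
        print((j*1e3).round(1),(jp(m)*1e3).round(1),f.round(1))
        if -sg*f[ax]>lim: return
slide(1,-1,7,16,.0015)
print("t",m.get_time()); np.save("j.npy",j)
E
```

```text
down [ 0.011 -0.018  0.055] [ 0.0111287  -0.01803939  0.0558503 ] [-4.3 -0.  11.8]
[ 11.  -19.5  55.3] [ 11.4 -19.2  55.9] [-2.   3.6 10.3]
[ 11.  -21.   55.6] [ 11.4 -20.8  55.9] [-2.9  2.5  9. ]
[ 11.  -22.5  55.9] [ 11.3 -22.5  55.8] [-1.4  2.6  8.5]
[ 11.  -24.   55.9] [ 11.1 -24.2  55.9] [-0.   2.3  5.8]
[ 11.  -25.5  55.9] [ 11.  -25.6  55.9] [-0.9  1.7  5.1]
[ 11.  -27.   55.9] [ 11.  -27.1  55.9] [-1.   1.7  4.3]
[ 11.  -28.5  55.9] [ 10.9 -28.6  55.9] [-1.7  1.9  5.2]
[ 11.  -30.   55.9] [ 10.9 -29.5  55.9] [-1.   6.3  6. ]
[ 11.  -31.5  56.2] [ 11.  -29.7  56. ] [ 0.7 14.8  6.4]
t 21.5417
```

The stone is on the stop (y ≈ -29.6). Next I'll slide it to the fence with a light preload on the stop.

```bash
python3 - <<'E'
from h import *
from rig import manip as m
f0=np.load("f0.npy"); j=np.load("j.npy"); j[1]=-.0306; j[2]=.056
for i in range(22):
    j[0]+=.0015 if j[0]<.0205 else .0007; go(m,j); m.hold(.08); f=jf(m,f0)
    if f[2]>6: j[2]+=.0003
    if f[2]<1.5: j[2]-=.0003
    if f[1]>7: j[1]+=.0003
    if f[1]<3: j[1]-=.0003
    print((j*1e3).round(1),(jp(m)*1e3).round(1),f.round(1))
    if f[0]<-9: break
m.hold(.3);r=R.from_rotvec(m.get_ee_rot()).as_matrix();print("yaw",np.degrees(np.arctan2(r[1,0],r[0,0])),r[2],m.get_torque(),jf(m,f0),m.get_time()); np.save("j.npy",j)
E
```

```text
[ 12.5 -30.3  56.3] [ 11.1 -29.6  55.9] [-4.7  9.1  8.7]
[ 14.  -30.3  56.6] [ 11.3 -29.5  55.9] [-7.2  6.7 10.8]
[ 15.5 -30.3  56.9] [ 12.4 -29.5  56. ] [-7.9  5.8  9.9]
[ 17.  -30.3  56.9] [ 14.4 -29.5  56. ] [-5.9  6.8  4.7]
[ 18.5 -30.3  57.2] [ 15.6 -29.5  56. ] [-6.9  6.6  6.6]
[ 20.  -30.3  57.2] [ 17.7 -29.6  56.1] [-3.4  5.5  1.7]
[ 21.5 -30.3  57.2] [ 19.1 -29.6  56. ] [-4.3  7.   1.7]
[ 22.2 -30.3  57.2] [ 19.5 -29.6  56. ] [-4.8  5.8  3.2]
[ 22.9 -30.3  57.2] [ 20.2 -29.6  56. ] [-5.2  5.9  2.5]
[ 23.6 -30.3  57.2] [ 20.9 -29.6  56. ] [-5.7  6.6  2. ]
[ 24.3 -30.3  57.2] [ 21.6 -29.6  56. ] [-4.6  6.9  2.5]
[ 25.  -30.3  57.2] [ 22.3 -29.6  56. ] [-5.1  6.7  2.1]
[ 25.7 -30.3  57.2] [ 22.4 -29.6  56. ] [-6.3  6.2  4.5]
[ 26.4 -30.3  57.2] [ 22.5 -29.6  56. ] [-9.5  6.8  5.7]
yaw 83.94918559221989 [ 0.00151506 -0.0083482  -0.99996401] [ 0.99202487  1.26446625 -0.21640392] [-9.03421474  6.25285582  6.16580021] 26.5083
```

Fence contact is at x ≈ 22.4, which matches the fence offset I measured. The tool has tilted about 0.5° from compliance. I'll now build the diagonal push under force feedback and level the tilt.

```bash
python3 - <<'E'
from h import *
from rig import manip as m
f0=np.load("f0.npy"); j=np.load("j.npy"); tgt=np.array([-12,4,11.]); Rd=R.from_rotvec(OR); corr=R.identity()
for i in range(14):
    f=jf(m,f0); e=tgt-f
    j+=np.clip([-e[0]*1.2e-4,e[1]*-1e-4,-e[2]*1e-4],-.0006,.0006)
    err=(Rd*R.from_rotvec(m.get_ee_rot()).inv()).as_rotvec(); corr=R.from_rotvec(.35*err)*corr
    m.servo_line([*(O+j[0]*X+j[1]*Y),j[2]],(corr*Rd).as_rotvec(),.02); m.hold(.15)
    print((j*1e3).round(1),(jp(m)*1e3).round(1),jf(m,f0).round(1),np.degrees(err).round(2),np.degrees(corr.as_rotvec()).round(2))
np.save("j.npy",j);np.save("corr.npy",corr.as_rotvec());print(m.get_torque(),m.get_time(),m.get_width())
wrist(m,"wf")
c=m.camera("scene")["image"][:,:,::-1][150:230,190:290]
cv2.imwrite("pics/sf.png",cv2.resize(c,None,fx=7,fy=7,interpolation=cv2.INTER_CUBIC))
E
```

```text
[ 26.8 -30.1  56.7] [ 22.5 -29.5  56. ] [-11.9   4.8  12.5] [-0.14 -0.47  0.05] [-0.05 -0.16  0.02]
[ 26.8 -30.   56.9] [ 22.4 -29.5  56. ] [-11.    4.4  11.1] [-0.08 -0.35  0.03] [-0.08 -0.29  0.03]
[ 26.9 -30.   56.9] [ 22.4 -29.5  55.9] [-12.    4.4  11.4] [-0.05 -0.24  0.02] [-0.1  -0.37  0.04]
[ 26.9 -29.9  56.9] [ 22.3 -29.5  55.9] [-11.5   3.7  11.1] [-0.03 -0.17  0.02] [-0.11 -0.43  0.04]
[ 26.9 -29.9  56.9] [ 22.3 -29.5  55.9] [-11.9   2.9  10.3] [-0.02 -0.12  0.01] [-0.12 -0.47  0.05]
[ 27.  -30.1  56.9] [ 22.3 -29.5  55.9] [-10.4   4.1  11.4] [-0.02 -0.09  0.  ] [-0.12 -0.5   0.05]
[ 27.1 -30.   56.9] [ 22.3 -29.5  55.9] [-12.3   3.8  11.7] [-0.02 -0.05  0.01] [-0.13 -0.52  0.05]
[ 27.1 -30.1  57. ] [ 22.3 -29.5  55.9] [-11.2   5.1  11. ] [-0.02 -0.06  0.01] [-0.13 -0.54  0.05]
[ 27.2 -29.9  57. ] [ 22.3 -29.5  55.9] [-12.    3.7  11.7] [-0.01 -0.04  0.  ] [-0.14 -0.55  0.05]
[ 27.2 -30.   57. ] [ 22.3 -29.5  55.9] [-11.3   3.9   9.9] [-0.   -0.03 -0.  ] [-0.14 -0.57  0.05]
[ 27.3 -30.   56.9] [ 22.3 -29.5  55.9] [-12.1   3.8  12. ] [-0.   -0.03 -0.  ] [-0.14 -0.58  0.05]
[ 27.3 -30.   57. ] [ 22.3 -29.5  55.9] [-11.8   3.6  11.5] [-0.   -0.03  0.  ] [-0.14 -0.59  0.05]
[ 27.3 -30.   57.1] [ 22.3 -29.5  55.9] [-12.5   4.1  11. ] [-0.   -0.01  0.  ] [-0.14 -0.59  0.05]
[ 27.2 -30.   57.1] [ 22.3 -29.5  55.9] [-11.5   4.2  10.9] [-0.01 -0.01 -0.  ] [-0.14 -0.6   0.05]
[ 0.84280796  1.97738053 -0.2970259 ] 32.1083 0.03907906852460934
```

View pics/wf.png

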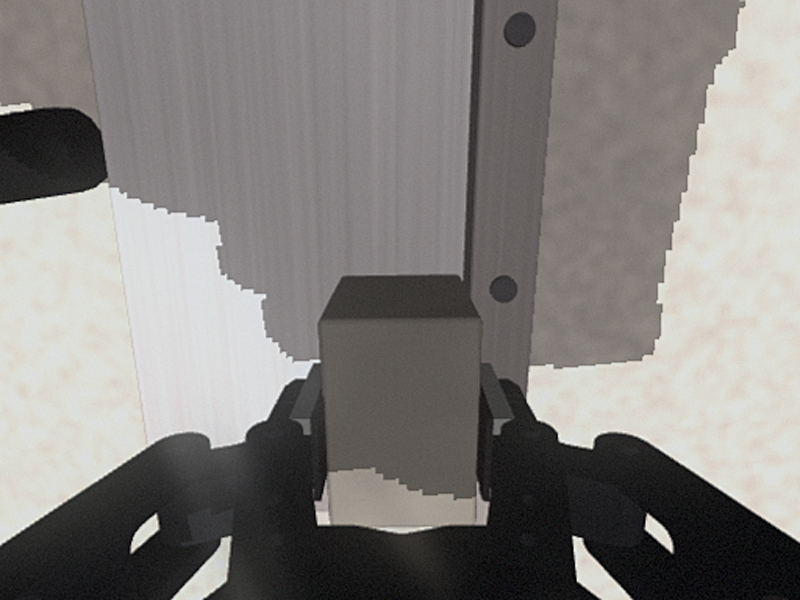

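View pics/sf.png

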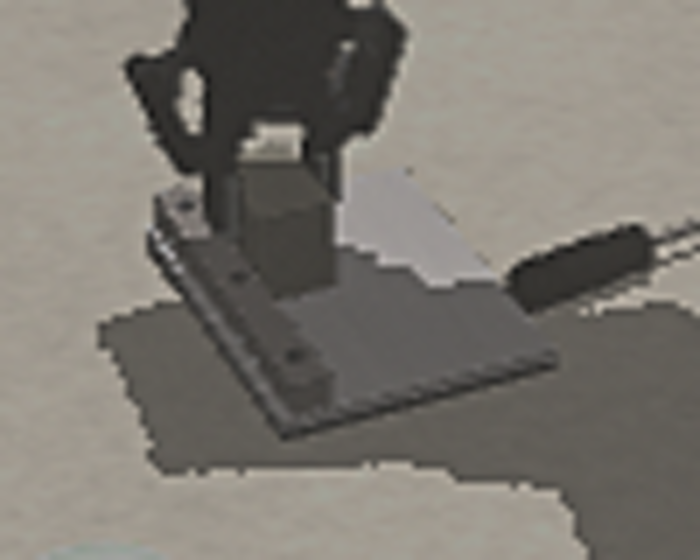

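The stone sits flush: its foot corner at (463,276) meets the fence foot, and the fingers are clear of the bars. Plate friction may be taking some of the x push, so I'll unload z, seat firmly against the fence, press down again, and hand in.

```bash
python3 - <<'E'
from h import *
from rig import manip as m
f0=np.load("f0.npy"); j=np.load("j.npy"); Rd=R.from_rotvec(OR); corr=R.from_rotvec(np.load("corr.npy"))
for tgt,n in(((-13,3,3),12),((-13,3,12),14)):
  for i in range(n):
    f=np.mean([jf(m,f0) for _ in range(3)],0); e=np.array(tgt)-f
    j+=np.clip([-e[0]*1.2e-4,e[1]*-1e-4,-e[2]*1e-4],-.0006,.0006)
    err=(Rd*R.from_rotvec(m.get_ee_rot()).inv()).as_rotvec(); corr=R.from_rotvec(.35*err)*corr
    m.servo_line([*(O+j[0]*X+j[1]*Y),j[2]],(corr*Rd).as_rotvec(),.02); m.hold(.12)
  print((j*1e3).round(1),(jp(m)*1e3).round(1),jf(m,f0).round(1),np.degrees(err).round(2))
F=[]
for _ in range(6): m.hold(.2); F.append(jf(m,f0))
print(np.round(F,1),m.get_time(),m.get_width(),m.get_grip_force())
f=np.mean(F,0)
if 10<-f[0]<15 and 9<f[2]<15 and f[1]>1.5: print(m.sign_off())
E
```

```text
[ 28.8 -29.9  58.4] [ 22.3 -29.5  55.9] [-12.9   1.4   2.7] [-0.01 -0.04  0.  ]
[ 27.4 -29.8  57. ] [ 22.3 -29.5  55.9] [-13.5   3.1  12.4] [ 0.01  0.02 -0.  ]
[[-12.9   3.5  12.4]
 [-13.2   2.2  11.2]
 [-13.1   2.2  12.1]
 [-12.9   2.9  12.1]
 [-13.2   2.6  12.4]
 [-13.7   2.5  12. ]] 42.9417 0.038919848109448214 62.76525914669037
the job is handed in; nothing more can be done
None
```

The job is handed in at about 43 s: I pressed the duster cap fully down and it sprang back, then seated the stone in the jig corner, where the arm still grips it and pushes about 13 N toward the fence and 12 N down, measured at the wrist.

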